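Draw the setting-out gauge to 100 mm and hold it over the beam

ROBOT

A 7-joint arm with a two-finger parallel gripper is mounted at the origin on the work surface. World frame = base frame: x ahead of the robot, y to its left, z up, the work surface at z = 0. Lengths are in m, angles in rad, forces in N, time in s.
With the tool pointing down it reaches from about 0.425 to 0.825 m from the base axis. Payload 3.6 kg.
Tool frame: the origin (TCP) lies between the finger pads, 19 mm behind the fingertips; this is the grasp point; z points along the fingers, y is the line along which they close (so a half turn about z gives the same grasp; the last joint's range is limited). The gripper opens to 85 mm and grips with 20 to 120 N. Pads are 22 mm wide; open, the fingers measure 114 mm over their backs; the gripper's body (76 mm by 85 mm) begins 54 mm behind the grasp point. The pads swing forward as they close: fully open they stand 13 mm farther back than shut.
Start: joints at [-1.141, 0.615, -0.013, 1.423, 0.008, 1.103, -0.04], TCP at [0.287, 0.583, 0.25] pointing down, gripper open.
Joint ranges: [-3.12, 3.12], [-0.3, 2.06], [-1.34, 1.32], [0.26, 2.42], [-1.36, 4.5], [0.01, 1.98], [-2.84, 2.84]. Speed limits (rad/s): [2.79, 2.79, 3.14, 3.14, 3.14, 3.14, 3.14].

INTERFACE

Orientations are given as a unit quaternion [x, y, z, w].
In Python, from station import arm, snapshot, camera_info, ticket gives the robot as it stands. Calls block until the motion is done:
- arm.movep(position, orientation): joint-space move of the TCP to a pose.
- arm.line_to(position, velocity=0.15, ori=None): straight line of the TCP; ori=None keeps the orientation; velocity is the mean speed in m/s.
- arm.move_j(angles): joint-space move.
- arm.move_gripper(opening, effort=None): opening from 0.0 (shut) to 1.0 (fully open); effort is the grip in N (None keeps the last); returns when the fingers have stopped.
- arm.pause(seconds).
- arm.ik(position, orientation): joint angles nearest the present ones, or None.
- snapshot(name): name is "side" or "top" or "wrist"; returns the picture (420x560x3 uint8, blue, green, red); there is no depth.
- camera_info(name): a dict with "fx", "fy", "cx", "cy" (pixels), "dist_coeffs" ([k1, k2, p1, p2, k3] as OpenCV has them; the pictures are not rectified), "R" (3x3) and "t" (3): a world point X has camera coordinates R X + t; the wrist camera has in their place "T_tool_cam" (4x4, takes a point from camera to tool coordinates, whose origin is the TCP and whose axes are the flange's). Camera axes: x right, y down, z forward; pixel columns grow to the right and rows downward; lengths in m; the calibration is good to about 2 mm. A picture is of the moment at which its call begins: read the wrist's pose just before it. camera_info takes no time and is no camera call.
A pose or a line that the arm cannot do raises arm.MotionError and nothing moves.
- ticket.finish_job(): hands the job in; it is judged then, once.
Readings, each from a call of its own:
- arm.read_time(): time.
- arm.read_joint_positions(): joint angles.
- arm.read_dq(): joint speeds.
- arm.read_effort(): joint torques, N m.
- arm.read_tool_pos(): TCP position.
- arm.read_eef_rot(): TCP orientation.
- arm.read_ft_force(): force on the tool from outside, world axes, zero at the start.
- arm.read_wrist_torque(): the same for the moment, N m.
- arm.read_opening(): opening from 0.0 (shut) to 1.0 (fully open).
- arm.read_finger_force(): force on a finger pad.
Only numpy, scipy, OpenCV 4.12 (cv2) and the standard library are available. Lean on these libraries where they do the work, as an engineer would, in place of code of your own. Each camera call takes 0.05 s, during which the arm holds its last target. There are 200 camera calls.

TASK

The bumper beam clamped in the setting-out gauge is to be marked 100 mm from its end. Push the gauge's lock button right in, draw the telescoping arm out by its knob until the second long line of its scale (100 mm) is level with the mouth of the collar, and finish still holding the arm by the knob, steady at that mark against its return spring. Leave the things lying around the gauge where they are.

Things in the scene. Friction and masses are not known exactly. Their poses are not given: they have to be found in the camera images.
- gauge: Bench gauge, bolted: base plate 275 x 110 x 12 mm, two brackets, dark 36 mm square tube ending in an aluminium collar 60 x 52 x 52 mm, top 122 mm high. Origin on the bench straight below the collar's mouth (end face). +x: the way the arm draws out; z up. A pale beam 100 mm wide, 48 mm high lies clamped under the arm, x = 56 to 396 mm; its toggle clamp at x = 345, on the +y side, is 80 mm high.
- collar_mouth (a point): Middle of the top edge of the collar's mouth: on the gauge's x = 0, y = 0, 122 mm above the bench. The scale is read here.
- button_top (a point): Centre of the top of the lock button: plain steel, round, 18 mm in diameter, on top of the collar 30 mm behind its mouth (gauge x = -30 mm, y = 0). It stands 10 mm proud of the collar (132 mm above the bench) while it locks the arm, 3 mm proud when pushed right in. The point moves with the button.
- lock_button (a joint): How far the lock button is pushed in: 0 standing proud (arm locked), 0.007 m right in against its stop (arm free). It moves straight down against about 2 to 3 N of friction, has no spring and stays in where it is left. The lock lets go after 4.5 mm.
- gauge_arm (a joint): Arm's extension in m = its scale's reading at the collar's mouth: 0 home, 0.16 fully out. Locked: 1 mm of play. Free: 0.5 N friction, and a spring pulls it home with 1.7 N at 0, 4.5 N at 0.1; let go, it runs back. The 22 mm square bar has dark lines across its top: short every 10 mm, long (full width) at 50, 100, 150 mm, none at zero; the 50 mm line comes out of the collar first.
- knob_grip (a point): Centre of the black upright grip knob on the arm's head block, 148 mm above the bench at gauge y = 0, x = 55 mm + extension. Knob 28 mm in diameter, 35 mm high, top 165 mm above the bench, on a steel stem 14 mm in diameter and 12 mm high. The head block below is 44 mm long (gauge x), 36 mm wide, 40 mm high, its top at 118 mm, with a pointer needle down to 55 mm above the bench.
- sanding_block: Bystander: cork sanding block with a wooden grip, 120 x 65 x 40 mm. Origin at the centre of its underside.
- disc_stack: Bystander: stack of sanding discs, 125 mm in diameter, 14 mm high. Origin at the centre of its underside.
- filler_tin: Bystander: round metal tin with a lid, 86 mm in diameter, 85 mm high. Origin at the centre of its underside.
- sander: Bystander: small black hand sander lying down, 215 x 47 x 52 mm, with its disc head at +x. Origin on the bench under the middle of its black body.

How it is judged:
By the outcome, as a careful person would: the job done as asked, in the order asked, and still so for the second after the job is handed in, while the arm keeps its last pose, push and grip.
It also fails if it takes over 38 s, if anything falls off the work surface, if the arm or the gripper's body presses on something with over 40 N, if the wrist force passes 120 N, or if a joint passes its speed limit or range.

## Working session

There is one attempt and no reset: what is moved stays moved. The work goes in short steps, each a Python script; the robot and the scene stay as the last script left them, time stands still between calls to the robot, and variables do not carry over. Pictures are saved under pics/ and viewed, at most 10 in all, crops included, and the job is handed in when it is done.

```bash
ls; mkdir -p pics; python3 - <<'E'
from station import arm,snapshot,camera_info
import cv2,numpy as np
for n in ("side","top"):
    cv2.imwrite(f"pics/{n}0.png",snapshot(n)); c=camera_info(n)
    R=np.array(c["R"]);t=np.array(c["t"]); print(n,c["fx"],c["dist_coeffs"],(-R.T@t).round(3),R.round(2).tolist())
print(camera_info("wrist")["T_tool_cam"],arm.read_eef_rot(),arm.read_time())
E
```

```text
pics
side 506.5118881846321 [-0.14429477  0.          0.          0.          0.        ] [ 0.145 -0.555  0.8  ] [[0.81, -0.59, 0.02], [-0.4, -0.57, -0.72], [0.43, 0.58, -0.69]]
top 380.8763621753932 [-0.10721238  0.          0.          0.          0.        ] [0.543 0.011 0.89 ] [[0.02, -1.0, 0.05], [-1.0, -0.02, -0.06], [0.06, -0.04, -1.0]]
[[ 1.57713215e-03 -9.59866825e-01 -2.80451762e-01  7.18301997e-02]
 [ 9.99998017e-01  1.17291521e-03  1.60914170e-03 -4.78908034e-04]
 [-1.21561560e-03 -2.80453743e-01  9.59866772e-01 -1.23723263e-01]
 [ 0.00000000e+00  0.00000000e+00  0.00000000e+00  1.00000000e+00]] [ 2.26403136e-01  9.74033009e-01 -1.12066988e-03 -2.49143373e-04] 0.1
```

View pics/top0.png

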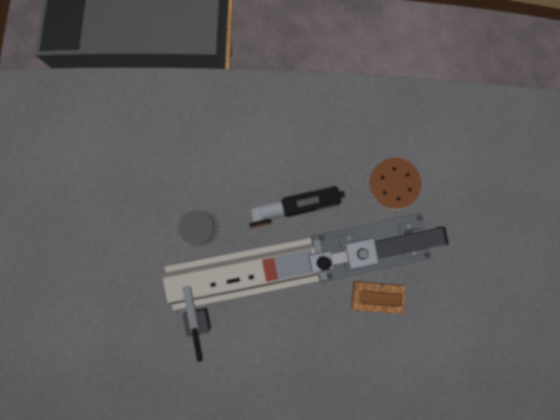

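View pics/side0.png

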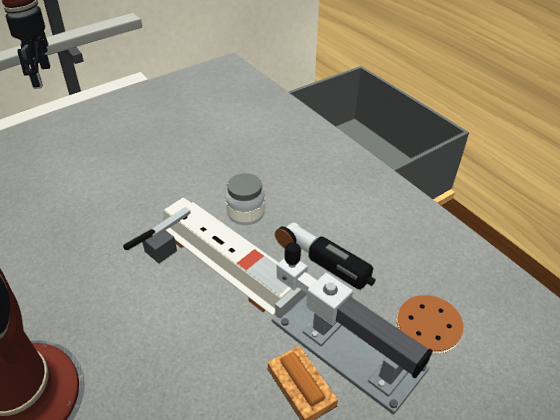

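```bash
python3 - <<'E'
import cv2,numpy as np
a=cv2.imread("pics/top0.png")[225:285,300:400];b=cv2.imread("pics/side0.png")[235:315,270:370]
o=np.vstack([cv2.resize(x,None,fx=7,fy=7,interpolation=cv2.INTER_CUBIC) for x in(a[5:45],b[:45])])
cv2.imwrite("pics/crop.png",o); print(o.shape)
E
cat > h.py <<'E'
import cv2,numpy as np
from station import camera_info
def ray(n,uv):
    c=camera_info(n);R=np.array(c["R"]);t=np.array(c["t"])
    K=np.array([[c["fx"],0,c["cx"]],[0,c["fy"],c["cy"]],[0,0,1]])
    p=cv2.undistortPoints(np.array([[uv]],float),K,np.array(c["dist_coeffs"]))[0,0]
    return -R.T@t,R.T@np.array([*p,1])
def onz(n,uv,z):
    o,d=ray(n,uv);return o+d*(z-o[2])/d[2]
def tri(u,v):
    (o,d),(p,e)=ray("top",u),ray("side",v)
    s=np.linalg.lstsq(np.c_[d,-e],p-o,rcond=None)[0]
    A,B=o+d*s[0],p+e*s[1];return (A+B)/2,np.linalg.norm(A-B)
E
python3 - <<'E'
from h import *
print(tri((363,254),(330,288)),onz("top",(363,254),.132),onz("side",(330,288),.132))
# knob: black blobs
for n,r in(("top",(245,280,308,340)),("side",(235,270,280,305))):
    g=cv2.imread(f"pics/{n}0.png").max(2)[r[0]:r[1],r[2]:r[3]]
    k,l,s,c=cv2.connectedComponentsWithStats((g<50).astype(np.uint8))
    print(n,[(s[i].tolist(),(c[i]+[r[2],r[0]]).round(1).tolist()) for i in range(1,k) if s[i,4]>20])
E
```

```text
(595, 700, 3)
(array([ 0.51114528, -0.18900141,  0.13091622]), np.float64(0.0012853040140864843)) [ 0.51067949 -0.18832008  0.132     ] [ 0.51110773 -0.18992824  0.132     ]
top [([10, 12, 13, 13, 126], [323.8, 263.1])]
side [([5, 0, 16, 30, 320], [292.2, 252.1])]
```

View pics/crop.png

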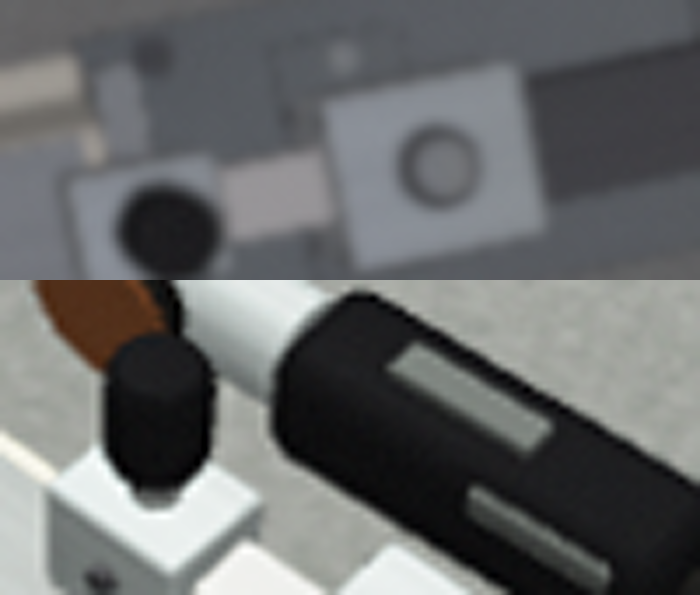

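```bash
cat > run1.py <<'E'
from h import *
from station import arm
from scipy.spatial.transform import Rotation as Ro
b=(onz("top",(363,253.6),.132)+onz("side",(330,287.5),.132))/2
kt=onz("top",(323.7,263),.163); kc=tri((323.7,263),(292.2,252.1))
ks=onz("side",(292.2,252.3),.148)
print(b,kt,ks,kc)
k=(kt+ks)/2; d=(k-b)[:2]; print("dist (85)",np.linalg.norm(d)); d/=np.linalg.norm(d); print("dir",d)
mid=(k+b)[:2]/2
B=mid-d*.0425; Kn=mid+d*.0425; print("btn",B,"knob",Kn)
gx=np.array([*d,0]); z=np.array([0,0,-1.])
for s in(1,-1):
    x=s*gx; M=np.c_[x,np.cross(z,x),z]; q=Ro.from_matrix(M).as_quat()
    for nm,P,h in(("btn",B,.15),("knob",Kn,.148),("end",Kn+.1*d,.148),("kn_up",Kn,.25)):
        print(s,nm,q.round(3),np.round(arm.ik([*P,h],q),2) if arm.ik([*P,h],q) is not None else None)
np.savez("g.npz",B=B,K=Kn,d=d)
E
python3 run1.py
```

```text
[ 0.51162357 -0.1887179   0.132     ] [ 0.49364267 -0.10377236  0.163     ] [ 0.49786458 -0.10195159  0.148     ] (array([ 0.49381284, -0.10563971,  0.15456104]), np.float64(0.0018308572259078935))
dist (85) 0.08731033967534872
dir [-0.1817647   0.98334205]
btn [ 0.5114136  -0.18758197] knob [ 0.4959636 -0.1039979]
1 btn [0.64  0.769 0.    0.   ] [ 0.07  0.6   0.37  1.86 -0.31  0.74  0.8 ]
1 knob [0.64  0.769 0.    0.   ] [-0.03  0.55  0.29  1.96 -0.24  0.67  0.59]
1 end [0.64  0.769 0.    0.   ] [-0.22  0.51  0.26  2.03 -0.22  0.62  0.37]
1 kn_up [0.64  0.769 0.    0.   ] [-0.12  0.41  0.4   1.84 -0.2   0.93  0.56]
-1 btn [ 0.769 -0.64   0.    -0.   ] [-0.32  0.86  1.13  1.87 -0.91  1.05 -1.76]
-1 knob [ 0.769 -0.64   0.    -0.   ] [-0.49  0.81  1.13  1.97 -0.91  0.99 -1.86]
-1 end [ 0.769 -0.64   0.    -0.   ] [-0.71  0.77  1.13  2.05 -0.9   0.94 -2.03]
-1 kn_up [ 0.769 -0.64   0.    -0.   ] [-0.53  0.62  1.14  1.85 -0.64  1.09 -2.11]
```

```bash
python3 - <<'E'
from h import *
from station import arm,snapshot
from scipy.spatial.transform import Rotation as Ro
g=np.load("g.npz");d=g["d"];x=np.array([*d,0]);z=np.array([0,0,-1.])
q=Ro.from_matrix(np.c_[x,np.cross(z,x),z]).as_quat()
arm.movep([*g["B"],.26],q); arm.move_gripper(0.0)
arm.pause(.2)
p,r=arm.read_tool_pos(),arm.read_eef_rot()
im=snapshot("wrist");cv2.imwrite("pics/w1.png",im);np.savez("w1.npz",p=p,r=r)
print(p,r,arm.read_time(),arm.read_ft_force(),q)
E
```

```text
[ 0.51141603 -0.18755915  0.25998065] [ 6.39604877e-01  7.68703845e-01 -6.42005548e-06 -2.61678036e-05] 3.9417 [ 0.37573605 -0.01543157 -0.45387965] [0.63962305 0.76868872 0.         0.        ]
```

View pics/w1.png

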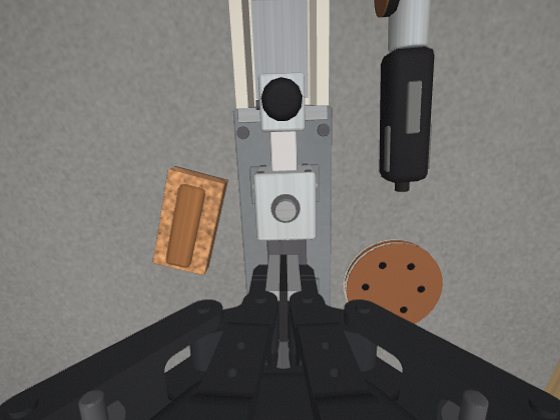

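The wrist view shows the button at about (285,209), the knob top at (282,100) and the collar mouth edge near row 173. The shut fingertips are at (283,260), and nothing blocks the way.

```bash
cat > w.py <<'E'
from h import *
from scipy.spatial.transform import Rotation as Ro
def wz(uv,z,p,r):
    c=camera_info("wrist");T=np.array(c["T_tool_cam"]);K=np.array([[c["fx"],0,c["cx"]],[0,c["fy"],c["cy"]],[0,0,1]])
    n=cv2.undistortPoints(np.array([[uv]],float),K,np.array(c["dist_coeffs"]))[0,0]
    R=Ro.from_quat(r).as_matrix();o=p+R@T[:3,3];d=R@T[:3,:3]@np.array([*n,1]);return o+d*(z-o[2])/d[2]
E
python3 - <<'E'
from w import *
f=np.load("w1.npz");p,r=f["p"],f["r"];im=cv2.imread("pics/w1.png");g=im.max(2)
c,_=cv2.findContours((g[70:130,255:310]<45).astype(np.uint8),cv2.RETR_EXTERNAL,cv2.CHAIN_APPROX_NONE)
(u,v),R=cv2.minEnclosingCircle(max(c,key=cv2.contourArea));u+=255;v+=70;print("knob",u,v,R)
k=wz((u,v),.165,p,r)
roi=im[190:230,265:308].min(2)
print("row",im[209,260:310].min(1).tolist());print("col",im[185:235,285].min(1).tolist())
h=cv2.HoughCircles(cv2.medianBlur(cv2.resize(roi,None,fx=4,fy=4,interpolation=cv2.INTER_CUBIC),5),cv2.HOUGH_GRADIENT,1,40,param1=80,param2=15,minRadius=38,maxRadius=70)
for a in h[0][:3]:
    uv=(a[0]/4+265,a[1]/4+190);print("btn",uv,a[2]/4,wz(uv,.132,p,r))
# collar edges and block: bright region corners
for a in((275,100),):print()
m=(im[150:255,240:330].min(2)>165).astype(np.uint8)
c,_=cv2.findContours(m,cv2.RETR_EXTERNAL,cv2.CHAIN_APPROX_NONE)
bx=cv2.minAreaRect(max(c,key=cv2.contourArea));print("bright",bx)
print("knob w",k, "knobR px->mm",np.linalg.norm(wz((u+R,v),.165,p,r)-k))
# beam outer right edge / left edge by gradient along rows
for v in range(6,96,15):
    row=im[v,200:360].max(1).astype(int);s=np.where(row>170)[0]+200
    print(v,s.min(),s.max(),wz(((s.min()+s.max())/2,v),.03,p,r).round(4))
E
```

```text
knob 281.0 99.08333396911621 21.295801162719727
row [191, 189, 191, 195, 195, 196, 196, 195, 195, 197, 174, 116, 87, 86, 79, 114, 154, 159, 161, 159, 160, 158, 159, 158, 160, 158, 159, 158, 158, 160, 158, 159, 160, 160, 162, 136, 91, 89, 86, 97, 164, 202, 200, 199, 198, 197, 194, 190, 188, 191]
col [191, 192, 190, 191, 192, 192, 193, 193, 200, 110, 84, 89, 88, 97, 112, 113, 156, 165, 164, 162, 163, 163, 163, 165, 158, 159, 160, 164, 163, 163, 163, 164, 159, 158, 154, 156, 100, 104, 183, 192, 189, 190, 188, 190, 190, 190, 188, 189, 189, 190]
btn (np.float32(285.625), np.float32(208.375)) 14.4 [ 0.51262589 -0.18482945  0.132     ]

bright ((44.499996185302734, 55.99999237060547), (65.99998474121094, 58.99999237060547), 90.0)
knob w [ 0.49417577 -0.10468747  0.165     ] knobR px->mm 0.013750316597110283
6 229 328 [ 0.4742 -0.014   0.03  ]
21 230 328 [ 0.4769 -0.0265  0.03  ]
36 231 328 [ 0.4798 -0.0392  0.03  ]
51 232 328 [ 0.4827 -0.0523  0.03  ]
66 233 328 [ 0.4857 -0.0658  0.03  ]
81 234 328 [ 0.4887 -0.0795  0.03  ]
```

```bash
python3 - <<'E'
from h import *
from station import arm
from scipy.spatial.transform import Rotation as Ro
d=np.array([-.218,.976]);d/=np.linalg.norm(d);x=np.array([*d,0]);z=np.array([0,0,-1.])
q=Ro.from_matrix(np.c_[x,np.cross(z,x),z]).as_quat();B=np.array([.5127,-.187]);K=(B+d*.085+[.4942,-.1047])/2;np.savez("g.npz",B=B,K=K,d=d,q=q);print(K)
arm.line_to([*B,.165],ori=q,velocity=.2)
f0=np.array(arm.read_ft_force()); zz=.157;log=[]
arm.line_to([*B,zz],velocity=.05)
while zz>.138:
    f=np.array(arm.read_ft_force())-f0;log.append((round(zz,4),round(arm.read_tool_pos()[2],4),round(f[2],1)))
    if f[2]>9:break
    zz-=.001;arm.line_to([*B,zz],velocity=.02)
print(log,arm.read_time())
E
```

```text
[ 0.49418546 -0.10437207]
[(0.157, np.float64(0.1574), np.float64(-1.0)), (0.156, np.float64(0.1562), np.float64(-0.6)), (0.155, np.float64(0.155), np.float64(-1.1)), (0.154, np.float64(0.1539), np.float64(-0.5)), (0.153, np.float64(0.1529), np.float64(-0.5)), (0.152, np.float64(0.1519), np.float64(0.1)), (0.151, np.float64(0.1509), np.float64(-1.0)), (0.15, np.float64(0.15), np.float64(0.2)), (0.149, np.float64(0.149), np.float64(1.8)), (0.148, np.float64(0.1479), np.float64(0.2)), (0.147, np.float64(0.1469), np.float64(0.7)), (0.146, np.float64(0.1459), np.float64(0.6)), (0.145, np.float64(0.1449), np.float64(0.7)), (0.144, np.float64(0.1439), np.float64(0.6)), (0.143, np.float64(0.1438), np.float64(4.9)), (0.142, np.float64(0.1436), np.float64(11.3))] 8.625
```

The stop was felt at TCP z = 0.1438, against 0.144 expected, so the button is right in. Next I grip the knob.

```bash
python3 - <<'E'
import numpy as np,cv2
from station import arm,snapshot
g=np.load("g.npz");B,K,q=g["B"],g["K"],g["q"]
arm.line_to([*B,.22],velocity=.2)
arm.move_gripper(.75)
arm.line_to([*K,.22],velocity=.2)
p,r=arm.read_tool_pos(),arm.read_eef_rot();cv2.imwrite("pics/w2.png",snapshot("wrist"));np.savez("w2.npz",p=p,r=r)
arm.line_to([*K,.148],velocity=.12)
print(arm.read_ft_force(),arm.read_tool_pos())
arm.move_gripper(0,effort=50)
arm.pause(.2)
print(arm.read_ft_force(),arm.read_tool_pos(),arm.read_opening(),arm.read_finger_force(),arm.read_time())
cv2.imwrite("pics/s2.png",snapshot("side"))
E
```

```text
[ 0.26133984 -0.10373408  0.61342068] [ 0.4946314  -0.10514005  0.14841692]
[-0.84656224  0.98379954  4.87508281] [ 0.49499319 -0.10441816  0.14889345] 0.30883242628088925 49.35198334394954 11.7917
```

View pics/s2.png

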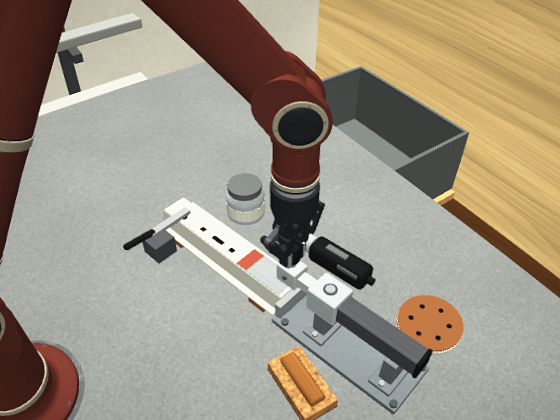

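The side view shows the fingers around the knob at about (290,250), with the button low at (330,290). Now I draw it out.

```bash
python3 - <<'E'
import numpy as np,cv2
from station import arm,snapshot
g=np.load("g.npz");d=np.array([*g["d"],0])
p0=np.array(arm.read_tool_pos());c=np.array([*g["K"],.148]);np.savez("p0.npz",p0=p0)
def st():
    p=np.array(arm.read_tool_pos())-p0;f=np.array(arm.read_ft_force());print("ext",(p@d).round(4),"lat",(p@[-d[1],d[0],0]).round(4),"f along",(f@d).round(2),f.round(1),arm.read_opening(),arm.read_time())
st()
arm.line_to(c+.03*d,velocity=.06);st()
arm.line_to(c+.1*d,velocity=.06);arm.pause(.3);st()
p,r=arm.read_tool_pos(),arm.read_eef_rot()
np.savez("w3.npz",p=p,r=r)
A=[snapshot(n) for n in("wrist","top","side")]
for n,a in zip("wts",A):cv2.imwrite(f"pics/{n}3.png",a)
o=np.vstack([cv2.resize(A[1][225:290,270:390],(780,422)[::1],interpolation=cv2.INTER_CUBIC)[:300],cv2.resize(A[2][235:315,215:371],(780,400),interpolation=cv2.INTER_CUBIC)[:290]])
cv2.imwrite("pics/c3.png",o)
E
```

```text
ext 0.0 lat 0.0 f along 1.47 [0.6 1.6 4.8] 0.3110815218696555 11.8417
ext 0.0306 lat -0.0001 f along -1.76 [ 0.7 -1.6  6.5] 0.3109549871069015 12.4917
ext 0.0994 lat -0.0004 f along -3.25 [ 2.  -2.9  6.4] 0.311437690462811 14.1083
```

View pics/c3.png

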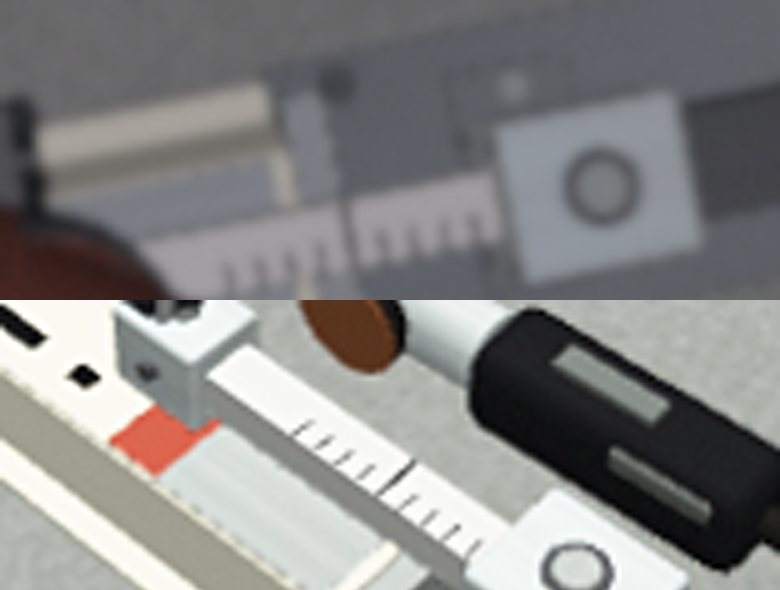

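View pics/s3.png

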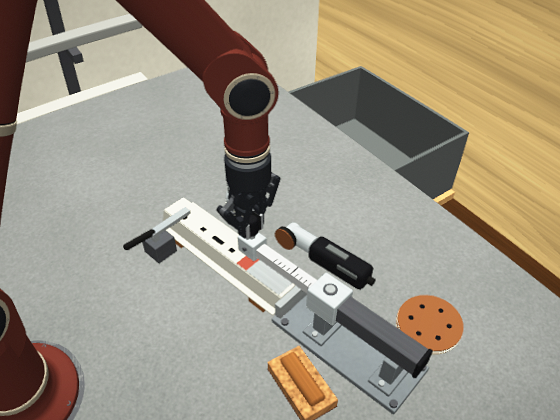

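The long 50 mm line is out at about (323,260) top / (295,270) side, with four short lines behind it and the next one at the collar's mouth. Button is down. Now I measure the scale precisely.

```bash
python3 - <<'E'
from w import *
g=np.load("g.npz");d=g["d"]
for n,b,l in(("top",(362.8,253.8),(323.4,260.1)),("side",(330.4,288.4),(294.6,270.2))):
    Bp=onz(n,b,.125)[:2];L=onz(n,l,.107)[:2];print(n,"50 line from mouth",(L-Bp)@d-.03,"btn",Bp)
# tick profile in top image along the bar, in mm from 50 line
from station import camera_info
for n,off in(("top",-.007),("side",-.007)):
    im=cv2.imread(f"pics/{n}3.png").min(2).astype(np.float32);c=camera_info(n);K=np.array([[c["fx"],0,c["cx"]],[0,c["fy"],c["cy"]],[0,0,1]])
    l=onz(n,(323.4,260.1) if n=="top" else (294.6,270.2),.107)
    for off in(-.007,.007):
        s=np.arange(-.055,.035,.0005);perp=np.array([-d[1],d[0]])
        P=np.array([[*(l[:2]+d*t+perp*off*(1)),.107] for t in s])
        uv=cv2.projectPoints(P,cv2.Rodrigues(np.array(c["R"]))[0],np.array(c["t"]),K,np.array(c["dist_coeffs"]))[0].reshape(-1,2).astype(np.float32)
        v=cv2.remap(im,uv[:,0],uv[:,1],cv2.INTER_CUBIC).ravel()
        m=[(round(s[i]*1000,1),int(v[i])) for i in range(3,len(s)-3) if v[i]==v[i-3:i+4].min() and v[i]<max(v[i-3],v[i+3])-3]
        print(n,off,m,[int(a) for a in v[0:16]])
E
```

```text
top 50 line from mouth 0.04925986367732359 btn [ 0.51078194 -0.1897383 ]
side 50 line from mouth 0.049130115325215495 btn [ 0.51496618 -0.18713699][ WARN:0@0.668] global loadsave.cpp:275 findDecoder imread_('pics/top3.png'): can't open/read file: check file path/integrity
Traceback (most recent call last):
AttributeError: 'NoneType' object has no attribute 'min'
```

Both cameras put the reading at about 99.2 mm and the TCP travel says 99.4 mm, so I trim it out by about 0.7 mm.

```bash
python3 - <<'E'
import numpy as np,cv2
from station import arm,snapshot
from h import onz
g=np.load("g.npz");d=np.array([*g["d"],0]);p0=np.load("p0.npz")["p0"];c=np.array([*g["K"],.148])
E=lambda:(np.array(arm.read_tool_pos())-p0)@d
cmd=.1;print(E())
for i in range(3):
    cmd+=.1001-E();arm.line_to(c+cmd*d,velocity=.02);arm.pause(.3);print(cmd,E())
arm.pause(1);print(E(),arm.read_ft_force(),arm.read_opening(),arm.read_finger_force(),arm.read_time(),max(abs(np.array(arm.read_dq()))))
a=snapshot("side");cv2.imwrite("pics/s4.png",a)
cv2.imwrite("pics/c4.png",cv2.resize(a[225:325,215:355],(784,560),interpolation=cv2.INTER_CUBIC))
E
```

```text
0.099378238845207
0.100721761154793 0.09981122773194287
0.10101053342285013 0.09994697553810754
0.10116355788474259 0.10006875405768594
0.10004564819602402 [ 1.61508744 -4.77738712  5.32957148] 0.30957545492839417 49.40829043393023 16.9083 0.002173339832826934
```

View pics/c4.png

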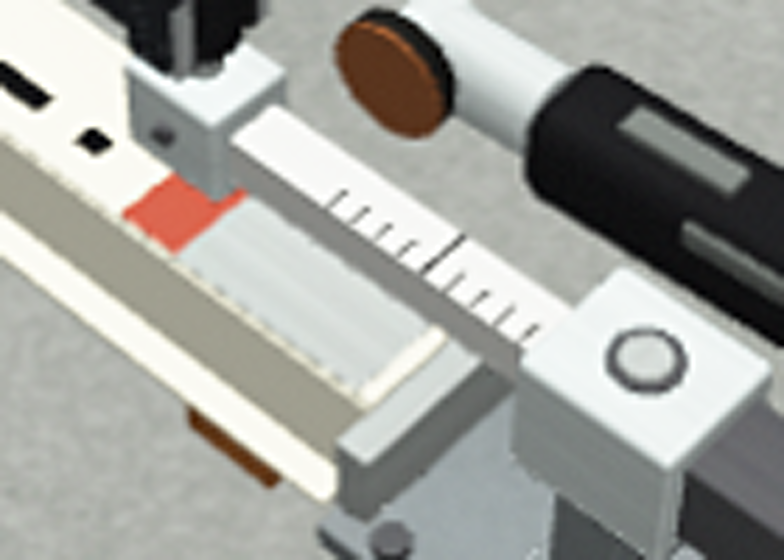

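The long 50 mm line is at crop (441,255), with four short lines between it and the collar. The button is down, the knob is held, and the TCP reading is 100.0 mm and steady, so I hand in.

```bash
python3 -c "
from station import ticket
print(ticket.finish_job())"
```

```text
the job is handed in; nothing more can be done
None
```

The job is handed in: the lock button is right in, and the arm is drawn out to 100 mm by wrist travel (camera check within about 1 mm), held steady by its knob, with nothing around the gauge touched.

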